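Pack seven turned feet upright in a round can

ROBOT

A 6-joint arm with a two-finger parallel gripper is mounted at the origin on a cart in front of the work surface, level with it; the furniture and walls round the work are solid. World frame = base frame: x ahead of the robot, y to its left, z up, the work surface at z = 0. Lengths are in m, angles in rad, forces in N, time in s.
With the tool pointing down it reaches from about 0.35 to 0.775 m from the base axis. Payload 7.3 kg.
Tool frame: the origin (TCP) lies on the mounting face of the last link; the fingertips stand 178 mm ahead of it and the grasp point (between the pads) lies 159 mm ahead of it (env.finger_overhang is the distance from the TCP to the fingertips, in m); z points along the fingers, y is the line along which they close (so a half turn about z gives the same grasp; the last joint's range is limited). The gripper opens to 92 mm and grips with 3 to 60 N. Pads are 19 mm wide; open, the fingers measure 130 mm over their backs; the gripper's body (75 mm by 190 mm) begins 47 mm behind the grasp point.
Start: joints at [1.065, 0.342, 1.524, -0, 1.275, -0.146], TCP at [0.185, 0.491, 0.405] pointing down, gripper open.
Joint ranges: [-2.53, 2.53], [-0.77, 2.02], [0.04, 2.7], [-1, 4.14], [0.28, 2.66], [-3.11, 3.11]. Speed limits (rad/s): [2.57, 2.57, 3.14, 3.14, 3.14, 3.14].

INTERFACE

Orientations are given as a rotation vector (axis times angle).
In Python, from station import env gives the robot as it stands.
- The arm moves only by the tool drive_tool, never from a script. Its argument "targets" is a list of rows, each an object with "translation": the shift along the tool's x, y, z in mm, a list of three; "twist": the turn, a rotation vector about the tool's x, y, z in degrees, a list of three. In form: [{"translation": [x, y, z], "twist": [wx, wy, wz]}, ...]. A call has 1 to 10 rows; each row shifts and turns the commanded pose from where the row before left it, along the tool's axes as they then stand; what a row does not reach is not made up. A row lasts 1/8 s, in which the tool goes at most 62.5 mm and 10.7 degrees, less where a joint would pass 70% of its speed; a pose out of reach is approached as far as the arm can. A call with a gripper value outside its range is refused whole. "claw" is the opening, from 0 (shut) to 1 (fully open), set as the call begins (left out, the last holds). The fingers move at their own pace and stop on an object; the grip force is fixed at half the most. Time passes only in rows, so rows that do not move let the fingers close. It gives the time, the measured TCP pose, the force, the opening and the grip force at its end, in the units of the state.
- env.sense(): the state, without advancing time (a new reading comes with each control period).
- env.camera(name): name is "scene" or "side" or "wrist"; returns a dict with "image" (384x512x3 uint8, red, green, blue), "depth" (384x512 float32, m along the optical axis (not along the pixel's ray), 0 where there is no reading), "intrinsics" (3x3 intrinsics, pixels), "rvec" (rotation vector, rad) and "tvec" (3), from world to camera coordinates, as OpenCV has them; the wrist camera has in their place "T_tool_cam" (4x4, takes a point from camera to tool coordinates, whose origin is the TCP and whose axes are the flange's). Camera axes: x right, y down, z forward; pixel columns grow to the right and rows downward; lengths in m; the calibration is good to about 2 mm. A picture is of the moment at which its call begins: read the wrist's pose just before it.
- env.hand_in(): hands the job in; it is judged then, once.
The state is a dict: "time": time; "q": joint angles; "joint_velocities": joint speeds; "joint_torque": joint torques, N m; "position": TCP position; "tcp_rot": TCP orientation; "ft_force": force on the tool from outside, world axes, zero at the start; "ft_torque": the same for the moment, N m; "opening": opening from 0.0 (shut) to 1.0 (fully open); "grip_force": force on a finger pad.
Only numpy, scipy, OpenCV 4.12 (cv2) and the standard library are available. Lean on these libraries where they do the work, as an engineer would, in place of code of your own. Each camera call takes 0.05 s, during which the arm holds its last target. There are 200 camera calls.

TASK

Pack all seven turned wooden feet in the round steel can, standing upright on its floor with the tenons up: shift the stray foot in the can into one of the free places, then take the two feet from the sloping cradle and stand them in the places left. Lower them in, do not drop them, and leave the can, the mug and the two loose offcuts where they are.

Things in the scene. Friction and masses are not known exactly. Their poses are not given: they have to be found in the camera images.
- can: round open steel can, loose, 1.5 kg: outer diameter 147 mm, inner 139 mm, rim 70 mm high, floor 4 mm thick. Origin: centre of its underside, z up. Seven feet fit only as one in the middle and six round it, centres about 46 mm apart, with some 4 mm between bodies, so no gripper can hold a body there; between tenons there are 28 mm.
- cradle: plywood stand fixed to the bench, 112 x 172 mm, 80 mm high, with two sloping V-troughs 86 mm apart along its y. Origin: centre of its underside, z up; its -x side faces world +y, give or take 25 degrees. A foot lies loose in a trough on a ledge, leaning 35 degrees from vertical, tenon up and towards that side; the whole tenon stands out past the trough. Draw it out along its own axis.
- foot_1: wooden foot: round body 42 mm wide, 85 mm long, with a coaxial round tenon on top, 18 mm wide, 50 mm long; 70 to 140 g. Origin: centre of its underside, z along its axis to the tenon. Bottom edge bevelled (33 mm at the very bottom, full 6 mm up). One of four that stand by the can's wall, in four neighbouring places of the ring of six.
- foot_2: wooden foot: round body 42 mm wide, 85 mm long, with a coaxial round tenon on top, 18 mm wide, 50 mm long; 70 to 140 g. Origin: centre of its underside, z along its axis to the tenon. Bottom edge bevelled (33 mm at the very bottom, full 6 mm up). One of four that stand by the can's wall, in four neighbouring places of the ring of six.
- foot_3: wooden foot: round body 42 mm wide, 85 mm long, with a coaxial round tenon on top, 18 mm wide, 50 mm long; 70 to 140 g. Origin: centre of its underside, z along its axis to the tenon. Bottom edge bevelled (33 mm at the very bottom, full 6 mm up). One of four that stand by the can's wall, in four neighbouring places of the ring of six.
- foot_4: wooden foot: round body 42 mm wide, 85 mm long, with a coaxial round tenon on top, 18 mm wide, 50 mm long; 70 to 140 g. Origin: centre of its underside, z along its axis to the tenon. Bottom edge bevelled (33 mm at the very bottom, full 6 mm up). One of four that stand by the can's wall, in four neighbouring places of the ring of six.
- foot_5: wooden foot: round body 42 mm wide, 85 mm long, with a coaxial round tenon on top, 18 mm wide, 50 mm long; 70 to 140 g. Origin: centre of its underside, z along its axis to the tenon. Bottom edge bevelled (33 mm at the very bottom, full 6 mm up). It stands astray in the can, between the middle and the two empty ring places, and blocks all three; it can be lifted or slid by its tenon.
- foot_6: wooden foot: round body 42 mm wide, 85 mm long, with a coaxial round tenon on top, 18 mm wide, 50 mm long; 70 to 140 g. Origin: centre of its underside, z along its axis to the tenon. Bottom edge bevelled (33 mm at the very bottom, full 6 mm up). It lies in the cradle's trough on its +y side.
- foot_7: wooden foot: round body 42 mm wide, 85 mm long, with a coaxial round tenon on top, 18 mm wide, 50 mm long; 70 to 140 g. Origin: centre of its underside, z along its axis to the tenon. Bottom edge bevelled (33 mm at the very bottom, full 6 mm up). It lies in the cradle's trough on its -y side.
- mug: stoneware mug, 78 mm in diameter, 92 mm high, a bystander. Origin at the centre of its underside.
- square_block: square pine offcut 55 x 55 x 36 mm, a bystander. Origin at the centre of its underside.
- small_offcut: pine offcut 38 x 75 x 19 mm, a bystander. Origin at the centre of its underside.
Things that resemble listed ones, but are neither listed nor needed, are in the scene too. What is shaped like the foot_5 but turquoise is not meant.

How it is judged:
By the outcome, as a careful person would: the job done as asked, in the order asked, and still so for the second after the job is handed in, with the robot touching nothing.
It also fails if it takes over 72 s, if anything falls off the work surface, if the arm or the gripper's body presses on something with over 40 N, if the wrist force passes 120 N, or if a joint passes its speed limit or range.

## Working session

There is one attempt and no reset: what is moved stays moved. The work goes in short steps, Python scripts to look and compute and a tool call to move; the robot and the scene stay as the last step left them, time stands still between calls to the robot, and variables do not carry over. Pictures are saved under pics/ and viewed, at most 10 in all, crops included, and the job is handed in when it is done.

Besides the shell and the picture viewer there is one more tool, called after "Request:" as a command line: name --argument value ..., lists and objects as JSON in quotes. drive_tool: Moves the arm, as the interface text tells. Its arguments: {"type":"object","properties":{"targets":{"type":"array","items":{"type":"object","properties":{"translation":{"type":"array","items":{"type":"number"}},"twist":{"type":"array","items":{"type":"number"}}}}},"claw":{"type":"number"}},"required":["targets"]}

```bash
ls; mkdir -p pics; cat > h.py <<'E'
import numpy as np, cv2
from station import env
from scipy.spatial.transform import Rotation as R
def cam(name):
    s=env.sense(); c=env.camera(name)
    K=np.array(c["intrinsics"])
    if name=="wrist":
        T=np.eye(4);T[:3,:3]=R.from_rotvec(s["tcp_rot"]).as_matrix();T[:3,3]=s["position"]
        Twc=T@np.array(c["T_tool_cam"])
    else:
        T=np.eye(4);T[:3,:3]=R.from_rotvec(np.ravel(c["rvec"])).as_matrix();T[:3,3]=np.ravel(c["tvec"])
        Twc=np.linalg.inv(T)
    d=c["depth"];v,u=np.indices(d.shape)
    P=np.stack([(u-K[0,2])/K[0,0]*d,(v-K[1,2])/K[1,1]*d,d],-1)
    W=P@Twc[:3,:3].T+Twc[:3,3]
    W[d<=0]=np.nan
    return c["image"],W,K,Twc
E
python3 - <<'E'
from h import *
ims=[]
for n in("scene","side","wrist"):
    im,W,K,T=cam(n);np.savez(f"/tmp/{n}.npz",im=im,W=W,K=K,T=T)
    cv2.imwrite(f"pics/{n}0.png",cv2.resize(im[:,:,::-1],(768,576)))
    print(n,T[:3,3].round(3),T[:3,2].round(2),K[0,0])
print(env.sense())
E
```

```text
pics
scene [-0.023 -1.047  0.603] [ 0.47  0.76 -0.45] 435.9253510489659
side [ 0.44  -0.923  0.673] [ 0.1  0.8 -0.6] 431.04820326546167
wrist [0.116 0.515 0.385] [ 0.26 -0.1  -0.96] 276.2714837059594
{'time': 0.15, 'q': array([ 1.06500932e+00,  3.42557554e-01,  1.52475457e+00, -2.97403898e-05,
        1.27538536e+00, -1.46001953e-01]), 'joint_velocities': array([-0.0001085 , -0.00315798, -0.00407719, -0.00130037, -0.00071964,
        0.00056114]), 'joint_torque': array([ 1.02164289e-03, -4.31472015e+01, -2.44352567e+01,  7.17809773e-02,
        5.38182200e-02, -1.24369271e-04]), 'position': array([0.18477966, 0.49131473, 0.40422218]), 'tcp_rot': array([-5.62033863e-01, -3.09057706e+00,  1.65824842e-03]), 'ft_force': array([ 0.08582231, -0.1490543 , -0.12631438]), 'ft_torque': array([-0.07639253,  0.05703092,  0.03436055]), 'grip_force': 0.0, 'opening': 1.0040527958755354}
```

View pics/scene0.png

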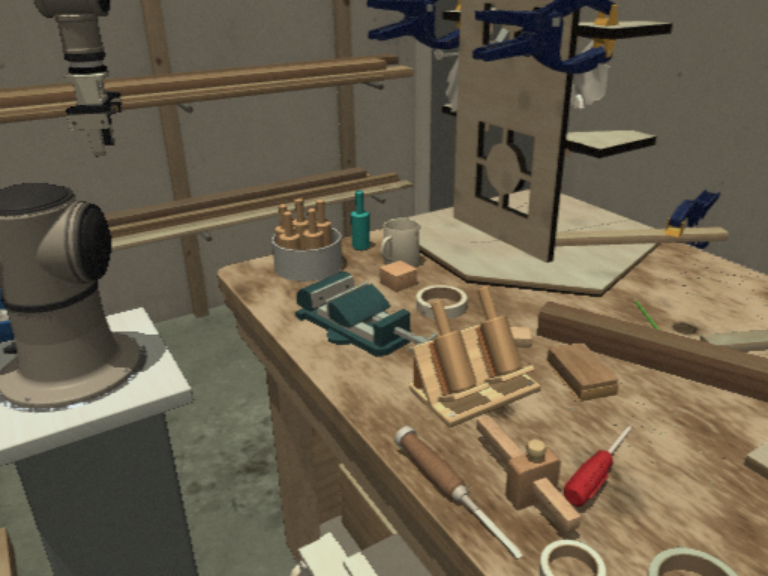

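View pics/side0.png

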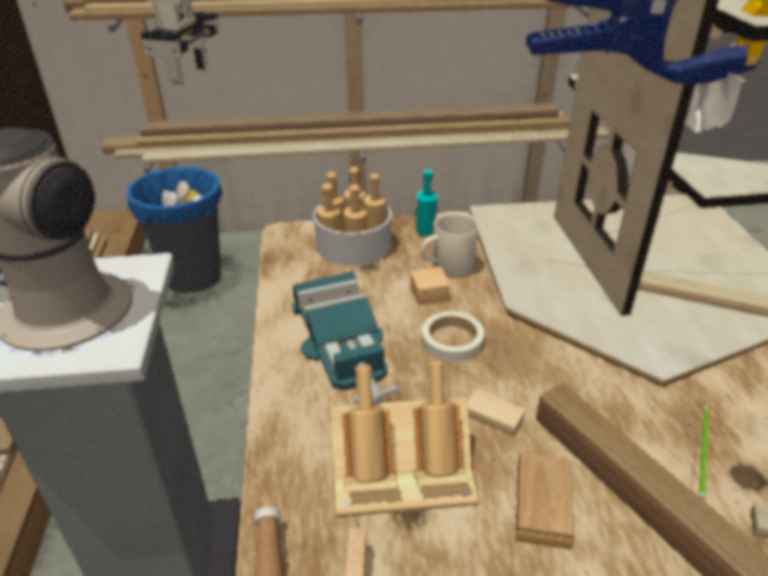

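The scene view shows the can at (307,250) with five feet, the turquoise decoy at (360,225), the mug at (400,245), and the cradle at (470,370) with two feet. In the side view the can is at (352,225), the decoy at (427,205), the cradle at (403,455), and the cradle feet's tenons are at (363,385) and (436,385).

```bash
python3 - <<'E'
from h import *
for n in("scene","side"):
    z=np.load(f"/tmp/{n}.npz");W=z["W"].reshape(-1,3);im=z["im"].reshape(-1,3).astype(int)
    # can rim region
    m=(np.abs(W[:,2]-.135)<.008)&(np.abs(W[:,0]-.35)<.25)&(W[:,1]>.2)&(W[:,1]<.75)
    p=W[m];print(n,m.sum(),"tenon-height pts")
    q=p.copy();
    while len(q):
        d=np.linalg.norm(q[:,:2]-q[0,:2],axis=1)<.025;
        if d.sum()>3:print(q[d].mean(0).round(3),d.sum())
        q=q[~d]
    for uv in ([(363,380),(363,420),(365,460),(436,380),(436,420),(438,460),(352,255),(430,285),(455,250),(427,215),(495,410),(340,330)] if n=="side" else []):
        i=int(uv[1]/1.5)*512+int(uv[0]/1.5);print(uv,W[i].round(3))
E
```

```text
scene 1 tenon-height pts
side 0 tenon-height pts
(363, 380) [ 0.474 -0.374  0.141]
(363, 420) [ 0.47  -0.409  0.11 ]
(365, 460) [ 0.469 -0.434  0.072]
(436, 380) [ 0.559 -0.377  0.134]
(436, 420) [ 0.555 -0.411  0.102]
(438, 460) [ 0.555 -0.44   0.066]
(352, 255) [0.487 0.071 0.025]
(430, 285) [ 0.611 -0.053  0.036]
(455, 250) [0.666 0.013 0.062]
(427, 215) [0.64  0.157 0.051]
(495, 410) [ 0.656 -0.328  0.019]
(340, 330) [ 0.453 -0.171  0.051]
```

View pics/wrist0.png

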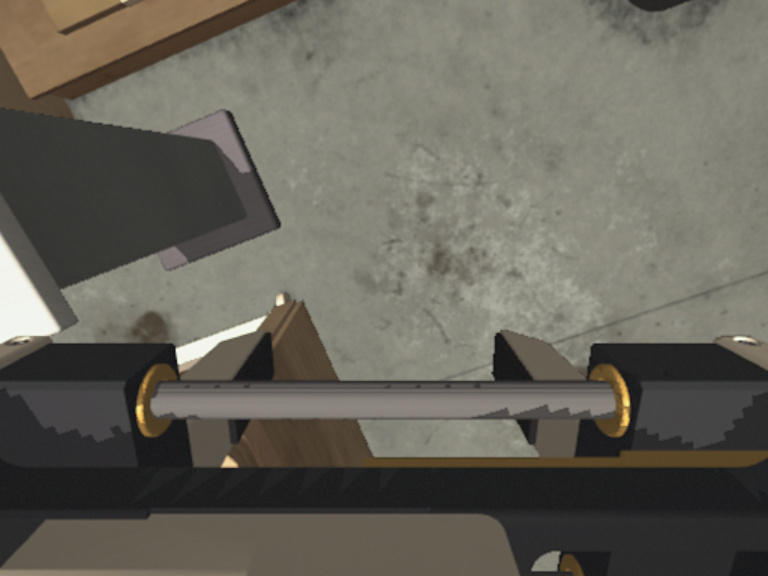

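The wrist view shows only the floor and the table edge, with nothing of the task in it. Next I locate the can's contents from the two fixed views.

```bash
cat >> h.py <<'E'
def down(yaw):  # tool pointing down, tool y axis along world angle yaw (deg)
    a=np.radians(yaw);y=np.array([np.cos(a),np.sin(a),0]);z=np.array([0,0,-1.])
    return np.stack([np.cross(y,z),y,z],1)
def plan(wps,start=None,vmax=55,wmax=10):
    """wps: list of (pos, Rot matrix[, vmax mm per row]); prints rows"""
    import json
    s=env.sense()
    p,M=(s["position"].copy(),R.from_rotvec(s["tcp_rot"]).as_matrix()) if start is None else start
    rows=[]
    for w in wps:
        P,Q=np.array(w[0],float),w[1];vm=w[2] if len(w)>2 else vmax
        r=R.from_matrix(Q@M.T).as_rotvec()
        n=max(1,int(np.ceil(max(np.linalg.norm(P-p)*1000/vm,np.degrees(np.linalg.norm(r))/wmax))))
        p0,M0=p,M
        for i in range(1,n+1):
            Pi=p0+(P-p0)*i/n;Mi=R.from_rotvec(r*i/n).as_matrix()@M0
            t=np.round(M.T@(Pi-p)*1000,1);tw=np.round(np.degrees(R.from_matrix(M.T@Mi).as_rotvec()),1)
            rows.append({"translation":(t+0).tolist(),"twist":(tw+0).tolist()})
            p=p+M@t/1000;M=M@R.from_rotvec(np.radians(tw)).as_matrix()
    for i in range(0,len(rows),10):print(json.dumps(rows[i:i+10]))
    return p,M
E
python3 - <<'E'
from h import *
for n in("scene","side"):
    z=np.load(f"/tmp/{n}.npz");W=z["W"].reshape(-1,3)
    b=(W[:,0]>.38)&(W[:,0]<.59)&(W[:,1]>.04)&(W[:,1]<.26)
    p=W[b&(W[:,2]>.097)]
    print(n,len(p),"zmax",np.percentile(p[:,2],[50,95,100]).round(3))
    _,l,c=cv2.kmeans(p[:,:2].astype(np.float32),5,None,(3,100,1e-6),20,cv2.KMEANS_PP_CENTERS)
    for k in range(5):print(c[k].round(4),(l==k).sum(),p[l[:,0]==k,2].max().round(3))
    w=W[b&(W[:,2]>.01)&(W[:,2]<.06)];A=np.c_[w[:,:2]*2,np.ones(len(w))];x=np.linalg.lstsq(A,(w[:,:2]**2).sum(1),rcond=None)[0]
    print("can",x[:2].round(4),np.sqrt(x[2]+x[:2]@x[:2]).round(4))
    # things nearby, height map summary
    for nm,bx in dict(mug=(.6,.75,-.03,.1),dec=(.6,.7,.12,.2)).items():
        q=W[(W[:,0]>bx[0])&(W[:,0]<bx[1])&(W[:,1]>bx[2])&(W[:,1]<bx[3])&(W[:,2]>.02)];print(nm,q.mean(0).round(3),q.max(0).round(3),q.min(0).round(3))
print("to view pose")
plan([([.53,.14,.42],down(90))])
E
```

```text
scene 378 zmax [0.122 0.139 0.141]
[0.4582 0.1727] 54 0.141
[0.5389 0.1567] 76 0.141
[0.4989 0.1147] 82 0.141
[0.451  0.1259] 88 0.14
[0.504  0.1874] 78 0.141
can [0.493 0.136] 0.0633
mug [0.668 0.031 0.059] [0.75  0.091 0.095] [ 0.601 -0.029  0.02 ]
dec [0.64  0.165 0.082] [0.7   0.194 0.521] [0.621 0.15  0.022]
side 470 zmax [0.125 0.141 0.143]
[0.4521 0.1251] 107 0.143
[0.5402 0.156 ] 99 0.142
[0.4633 0.1714] 76 0.143
[0.5001 0.1139] 108 0.143
[0.5052 0.1877] 80 0.143
can [0.4954 0.1267] 0.0563
mug [0.673 0.032 0.058] [0.75  0.1   0.096] [ 0.6   -0.029  0.02 ]
dec [0.641 0.164 0.073] [0.664 0.194 0.138] [0.622 0.15  0.02 ]
to view pose
[{"translation": [-49.6, -23.0, -1.7], "twist": [0.0, 0.0, -2.3]}, {"translation": [-48.7, -25.0, -1.8], "twist": [0.0, 0.0, -2.3]}, {"translation": [-47.7, -27.0, -1.7], "twist": [0.0, 0.0, -2.3]}, {"translation": [-46.5, -28.8, -1.7], "twist": [0.0, 0.0, -2.3]}, {"translation": [-45.3, -30.7, -1.8], "twist": [0.0, 0.0, -2.3]}, {"translation": [-44.1, -32.5, -1.7], "twist": [0.0, 0.0, -2.2]}, {"translation": [-42.7, -34.1, -1.7], "twist": [0.0, 0.0, -2.3]}, {"translation": [-41.4, -35.8, -1.8], "twist": [-0.1, 0.0, -2.3]}, {"translation": [-39.9, -37.5, -1.8], "twist": [0.0, 0.0, -2.3]}]
```

```bash
python3 - <<'E'
from h import *
plan([([.54,.157,.42],down(110))])
E
```

```text
[{"translation": [-50.0, -20.9, -1.7], "twist": [0.0, 0.0, -4.5]}, {"translation": [-48.2, -24.7, -1.8], "twist": [0.0, 0.0, -4.5]}, {"translation": [-46.2, -28.5, -1.7], "twist": [0.0, 0.0, -4.5]}, {"translation": [-43.8, -31.9, -1.7], "twist": [0.0, 0.0, -4.6]}, {"translation": [-41.0, -35.4, -1.8], "twist": [0.0, 0.0, -4.5]}, {"translation": [-38.2, -38.5, -1.7], "twist": [0.0, 0.0, -4.5]}, {"translation": [-35.0, -41.4, -1.8], "twist": [0.0, 0.0, -4.5]}, {"translation": [-31.7, -44.0, -1.7], "twist": [0.0, 0.0, -4.5]}, {"translation": [-28.1, -46.3, -1.7], "twist": [0.0, 0.0, -4.5]}]
```

Request:
drive_tool --targets '[{"translation":[-50,-21,-2],"twist":[0,0,-4.5]},{"translation":[-48,-25,-2],"twist":[0,0,-4.5]},{"translation":[-46,-28,-2],"twist":[0,0,-4.5]},{"translation":[-44,-32,-2],"twist":[0,0,-4.5]},{"translation":[-41,-35,-2],"twist":[0,0,-4.5]},{"translation":[-38,-38,-2],"twist":[0,0,-4.5]},{"translation":[-35,-41,-2],"twist":[0,0,-4.5]},{"translation":[-32,-44,-2],"twist":[0,0,-4.5]},{"translation":[-28,-46,-2],"twist":[0,0,-4.5]},{"translation":[0,0,0],"twist":[0,0,0]}]'

```text
time: 1.4
position: [0.5414, 0.1557, 0.4219]
tcp_rot: [0.536, -3.095, 0.001]
ft_force: [-1.1, -0.3, -0.4]
opening: 1.004
grip_force: 0.0
```

```bash
cat >> h.py <<'E'
def tenons(W,zlo=.134,zhi=.146,box=(.40,.60,.03,.24)):
    p=W.reshape(-1,3);m=(p[:,2]>zlo)&(p[:,2]<zhi)&(p[:,0]>box[0])&(p[:,0]<box[1])&(p[:,1]>box[2])&(p[:,1]<box[3])
    m=m.reshape(W.shape[:2]).astype(np.uint8)
    n,l,st,_=cv2.connectedComponentsWithStats(m)
    out=[]
    for k in range(1,n):
        if st[k,4]<40:continue
        q=W[l==k];z=np.median(q[:,2]);q=q[np.abs(q[:,2]-z)<.002]
        (cx,cy),r=cv2.minEnclosingCircle((q[:,:2]*1000).astype(np.float32))
        out.append((cx/1000,cy/1000,z,r,q[:,0].mean(),q[:,1].mean(),st[k,0]+st[k,2]//2,st[k,1]+st[k,3]//2))
    return out
E
python3 - <<'E'
from h import *
s=env.sense();print(s["time"],s["position"],s["q"].round(2))
im,W,K,T=cam("wrist");np.savez("/tmp/w1.npz",im=im,W=W,K=K,T=T)
cv2.imwrite("pics/w1.png",cv2.resize(im[:,:,::-1],(768,576)))
for t in tenons(W):print(np.round(t,4))
E
```

```text
1.4 [0.54143427 0.15570827 0.42191204] [ 0.14  0.4   1.39 -0.    1.35 -1.77]
[4.5370e-01 1.2890e-01 1.4020e-01 8.9122e+00 4.5370e-01 1.2890e-01
 2.6300e+02 9.1000e+01]
[4.6320e-01 1.7500e-01 1.4010e-01 8.9961e+00 4.6320e-01 1.7470e-01
 3.0600e+02 1.1900e+02]
[5.0210e-01 1.1810e-01 1.4010e-01 8.9038e+00 5.0200e-01 1.1820e-01
 2.3400e+02 1.3800e+02]
[5.0660e-01 1.9060e-01 1.4020e-01 8.9687e+00 5.0660e-01 1.9020e-01
 3.0300e+02 1.6800e+02]
[5.4210e-01 1.5990e-01 1.4020e-01 9.0521e+00 5.4170e-01 1.5980e-01
 2.6200e+02 1.9000e+02]
```

View pics/w1.png

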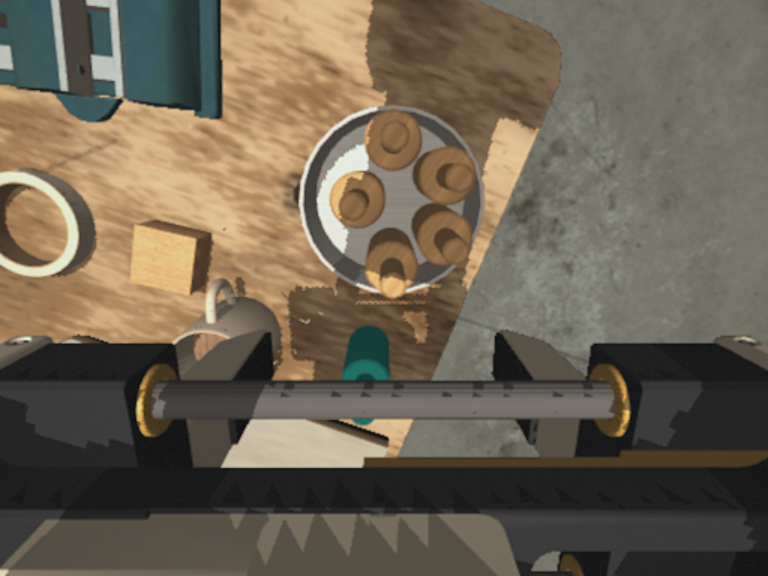

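Candidates for the stray foot: the ring tenons at (393,137), (459,177), (454,250) and (392,285), the tenon at (355,205), and the turquoise decoy at (365,380). The foot at (355,205) stands clear of the wall arc, beside the empty floor, so that is foot_5.

```bash
cat >> h.py <<'E'
def rim(W,c=(.497,.143)):
    p=W.reshape(-1,3);r=np.hypot(p[:,0]-c[0],p[:,1]-c[1])
    q=p[(np.abs(p[:,2]-.070)<.004)&(r>.062)&(r<.08)]
    for _ in range(4):
        A=np.c_[q[:,:2]*2,np.ones(len(q))];x=np.linalg.lstsq(A,(q[:,:2]**2).sum(1),rcond=None)[0]
        rr=np.sqrt(x[2]+x[:2]@x[:2]);e=np.abs(np.hypot(*(q[:,:2]-x[:2]).T)-rr);q=q[e<.003]
    return x[:2],rr,len(q),np.median(q[:,2])
E
python3 - <<'E'
from h import *
from scipy.optimize import minimize
z=np.load("/tmp/w1.npz");W=z["W"]
cv2.imwrite("pics/crop1.png",cv2.resize(z["im"][60:205,190:335,::-1],(580,580),interpolation=cv2.INTER_CUBIC))
print(rim(W))
A=[(.4537,.1289),(.4632,.1750),(.5066,.1906),(.5421,.1599)];A=np.array(A)
c,_,_,_=rim(W)
print(np.hypot(*(A-c).T),np.degrees(np.arctan2(*(A-c).T[::-1])))
def clr(x):
    P=x.reshape(3,2);d=[]
    for i in range(3):
        d+=[np.hypot(*(P[i]-a))-.042 for a in A]+[.0485-np.hypot(*(P[i]-c))]
        d+=[np.hypot(*(P[i]-P[j]))-.042 for j in range(i)]
    return np.array(d)
x0=np.r_[c,2*c-A[1],2*c-A[2]]
r=minimize(lambda x:np.sum(np.exp(-clr(x)*2500)),x0,method="Nelder-Mead",options=dict(maxiter=20000,xatol=1e-6,fatol=1e-9))
print(r.x.reshape(3,2).round(4),np.sort(clr(r.x))[:6].round(4))
S=[.5021,.1181]
plan([([*S,.40],down(110)),([*S,.277],down(110),40)])
E
```

```text
(array([0.49796872, 0.1443219 ]), np.float64(0.0710342906651321), 1234, np.float64(0.07108656660225393))
[0.04687808 0.0463682  0.04707613 0.04680008] [-160.79319121  138.57650033   79.4352079    19.4427546 ]
[[0.498  0.1454]
 [0.5324 0.1152]
 [0.4893 0.1002]] [0.0034 0.0035 0.0037 0.0037 0.0037 0.0037]
[{"translation": [24.5, -12.0, 11.0], "twist": [0.0, 0.0, -0.2]}, {"translation": [24.5, -11.9, 11.0], "twist": [0.0, -0.1, -0.1]}, {"translation": [0.0, 0.0, 30.7], "twist": [0.0, 0.0, 0.0]}, {"translation": [0.0, 0.0, 30.8], "twist": [0.0, 0.0, 0.0]}, {"translation": [0.1, 0.0, 30.7], "twist": [0.0, 0.0, 0.0]}, {"translation": [0.0, 0.0, 30.8], "twist": [0.0, 0.0, 0.0]}]
```

View pics/crop1.png

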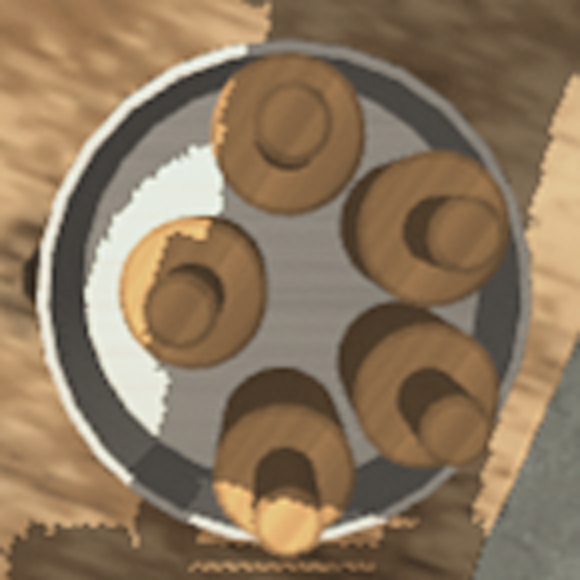

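The crop confirms it: the foot at crop (182,300) stands off the wall in the gap, and the four others hug the wall. I grasp it with a narrowed opening.

Request:
drive_tool --targets '[{"translation":[24.5,-12,11],"twist":[0,0,-0.2]},{"translation":[24.5,-12,11],"twist":[0,0,0]},{"translation":[0,0,31],"twist":[0,0,0]},{"translation":[0,0,31],"twist":[0,0,0]},{"translation":[0,0,31],"twist":[0,0,0]},{"translation":[0,0,30],"twist":[0,0,0]},{"translation":[0,0,0],"twist":[0,0,0]}]' --claw 0.42

```text
time: 2.33
position: [0.5, 0.1201, 0.2761]
tcp_rot: [0.548, -3.088, -0.001]
ft_force: [-0.2, 0.0, -0.2]
opening: 0.423
grip_force: 0.0
```

Request:
drive_tool --targets '[{"translation":[0,0,0],"twist":[0,0,0]},{"translation":[0,0,0],"twist":[0,0,0]},{"translation":[0,0,0],"twist":[0,0,0]},{"translation":[0,0,0],"twist":[0,0,0]},{"translation":[0,0,0],"twist":[0,0,0]}]' --claw 0

```text
time: 2.95
position: [0.5018, 0.1192, 0.2788]
tcp_rot: [-0.547, 3.091, 0.0]
ft_force: [-0.6, 1.0, 6.9]
opening: 0.186
grip_force: 30.0
```

```bash
python3 - <<'E'
from h import *
s=env.sense();p=s["position"];print(p)
im,W,K,T=cam("wrist")
for t in tenons(W,zlo=.12):print(np.round(t,4))
print(rim(W))
im,W,K,T=cam("side")
for t in tenons(W,zlo=.12):print("side",np.round(t,4))
plan([(p+[0,0,.006],down(110)),([.498,.1454,p[2]+.006],down(110),30),([.498,.1454,p[2]],down(110),6)])
E
```

```text
[0.50184694 0.11917634 0.27879503]
[4.5330e-01 1.2890e-01 1.3980e-01 9.1385e+00 4.5300e-01 1.2840e-01
 3.1500e+02 1.8000e+02]
[4.6280e-01 1.7490e-01 1.3920e-01 9.4573e+00 4.6230e-01 1.7390e-01
 3.9000e+02 2.2700e+02]
[4.93200e-01 1.13100e-01 1.31300e-01 1.57816e+01 4.94800e-01 1.13700e-01
 2.54000e+02 2.42000e+02]
[4.9990e-01 1.9360e-01 1.3870e-01 5.2433e+00 4.9940e-01 1.9280e-01
 3.9500e+02 3.0200e+02]
(array([0.49744929, 0.14401563]), np.float64(0.07091627864352723), 1782, np.float64(0.07115587183883199))
side [4.51900e-01 1.47900e-01 1.33800e-01 2.75161e+01 4.56600e-01 1.45900e-01
 2.20000e+02 1.23000e+02]
side [5.00600e-01 1.15500e-01 1.30400e-01 2.67049e+01 5.02200e-01 1.05300e-01
 2.37000e+02 1.28000e+02]
[{"translation": [0.0, 0.0, -6.0], "twist": [0.0, 0.1, 0.1]}, {"translation": [-5.3, 26.0, 0.0], "twist": [0.0, 0.0, 0.0]}, {"translation": [0.0, 0.0, 6.0], "twist": [0.0, 0.0, 0.0]}]
```

Request:
drive_tool --targets '[{"translation":[0,0,-3],"twist":[0,0,0]},{"translation":[0,0,-3],"twist":[0,0,0]},{"translation":[0,0,0],"twist":[0,0,0]},{"translation":[0,0,0],"twist":[0,0,0]}]'

```text
time: 3.55
position: [0.5015, 0.1191, 0.2836]
tcp_rot: [0.548, -3.093, -0.0]
ft_force: [-0.9, 0.5, -0.7]
opening: 0.188
grip_force: 30.0
```

```bash
python3 - <<'E'
from h import *
s=env.sense();p=s["position"];print(p,s["ft_force"],s["joint_velocities"].round(3),env.finger_overhang)
print(R.from_rotvec(s["tcp_rot"]).as_matrix().round(3))
E
```

```text
[0.50149267 0.11907377 0.28356779] [-0.91177982  0.53735157 -0.72119815] [ 0.     0.003  0.    -0.001 -0.    -0.002] 0.178
[[-0.939 -0.343 -0.   ]
 [-0.343  0.939  0.   ]
 [ 0.     0.    -1.   ]]
```

Request:
drive_tool --targets '[{"translation":[-2,9,0],"twist":[0,0,0]},{"translation":[-2,9,0],"twist":[0,0,0]},{"translation":[-1.7,8,0],"twist":[0,0,0]},{"translation":[0,0,0],"twist":[0,0,0]},{"translation":[0,0,2],"twist":[0,0,0]},{"translation":[0,0,1.5],"twist":[0,0,0]},{"translation":[0,0,1],"twist":[0,0,0]},{"translation":[0,0,0.5],"twist":[0,0,0]},{"translation":[0,0,0],"twist":[0,0,0]}]'

```text
time: 4.68
position: [0.498, 0.1454, 0.2789]
tcp_rot: [-0.548, 3.093, -0.0]
ft_force: [-0.6, -0.7, 0.6]
opening: 0.189
grip_force: 30.0
```

Request:
drive_tool --targets '[{"translation":[0,0,0.7],"twist":[0,0,0]},{"translation":[0,0,0],"twist":[0,0,0]},{"translation":[0,0,0],"twist":[0,0,0]}]'

```text
time: 5.05
position: [0.4981, 0.1455, 0.2788]
tcp_rot: [-0.548, 3.092, -0.0]
ft_force: [-1.8, -0.2, 5.9]
opening: 0.186
grip_force: 30.0
```

It is on the floor. I release, rise and look again.

Request:
drive_tool --targets '[{"translation":[0,0,0],"twist":[0,0,0]},{"translation":[0,0,0],"twist":[0,0,0]},{"translation":[0,0,-10],"twist":[0,0,0]},{"translation":[0,0,-40],"twist":[0,0,0]},{"translation":[-30,0,-40],"twist":[0,0,0]},{"translation":[-30,0,-40],"twist":[0,0,0]},{"translation":[0,0,0],"twist":[0,0,0]}]' --claw 0.4

```text
time: 5.92
position: [0.5558, 0.1666, 0.4118]
tcp_rot: [-0.547, 3.085, -0.0]
ft_force: [0.1, 0.0, -0.6]
opening: 0.402
grip_force: 0.0
```

```bash
python3 - <<'E'
from h import *
im,W,K,T=cam("wrist")
print(env.sense()["position"])
for t in tenons(W):print(np.round(t,4))
print(rim(W))
# cradle feet from side/scene: cylinder fits
from scipy.optimize import least_squares
for n in("side","scene"):
    z=np.load(f"/tmp/{n}.npz");W=z["W"].reshape(-1,3)
    for P in ((.472,-.39),(.557,-.395)):
        b=(np.abs(W[:,0]-P[0])<.02)&(W[:,1]>-.42)&(W[:,1]<-.33)&(W[:,2]>.085)&(W[:,2]<.19)
        q=W[b]
        d0=np.array([0,.574,.819])
        def f(x,q):
            d=np.array([x[0],x[1],1]);d/=np.linalg.norm(d);o=np.array([x[2],x[3],.12])
            v=q-o;return np.linalg.norm(v-np.outer(v@d,d),axis=1)-.009
        # tenon only: points beyond the shoulder
        best=None
        x=np.array([0,.7,P[0],P[1]+.02]);k=q[:,2]>.115;qq=q[k]
        r=least_squares(f,x,args=(qq,),loss="soft_l1",f_scale=.001)
        d=np.array([r.x[0],r.x[1],1]);d/=np.linalg.norm(d)
        o=np.array([r.x[2],r.x[3],.12]);good=np.abs(r.fun)<.003
        print(n,len(qq),good.sum(),"dir",d.round(3),"tilt",np.degrees(np.arccos(d[2])).round(1),"o@z.12",o.round(4),"zmax",qq[good].max(0).round(3), "rms",np.sqrt(np.mean(r.fun[good]**2)).round(4))
E
```

```text
[0.55466037 0.1662571  0.40940535]
[4.5360e-01 1.2900e-01 1.4000e-01 8.9376e+00 4.5370e-01 1.2900e-01
 2.5800e+02 6.6000e+01]
[4.6320e-01 1.7510e-01 1.4010e-01 8.9218e+00 4.6320e-01 1.7490e-01
 3.0400e+02 9.6000e+01]
[4.9810e-01 1.4290e-01 1.4010e-01 8.9572e+00 4.9790e-01 1.4290e-01
 2.5600e+02 1.2200e+02]
[5.0700e-01 1.9050e-01 1.4010e-01 8.9604e+00 5.0680e-01 1.9040e-01
 3.0100e+02 1.5000e+02]
[5.4220e-01 1.6000e-01 1.4010e-01 8.9733e+00 5.4190e-01 1.5980e-01
 2.5600e+02 1.7300e+02]
(array([0.49802634, 0.14445625]), np.float64(0.07106541822173289), 1391, np.float64(0.07110903620887415))
side 307 243 dir [0.011 0.658 0.753] tilt 41.1 o@z.12 [ 0.4751 -0.3791  0.12  ] zmax [ 0.484 -0.358  0.152] rms 0.0013
side 297 229 dir [0.014 0.681 0.732] tilt 42.9 o@z.12 [ 0.5612 -0.3812  0.12  ] zmax [ 0.57  -0.358  0.153] rms 0.0014
scene 176 152 dir [0.026 0.61  0.792] tilt 37.6 o@z.12 [ 0.4763 -0.3763  0.12  ] zmax [ 0.485 -0.358  0.152] rms 0.0012
scene 161 130 dir [0.004 0.672 0.741] tilt 42.2 o@z.12 [ 0.5623 -0.38    0.12  ] zmax [ 0.568 -0.359  0.15 ] rms 0.0014
```

```bash
cat >> h.py <<'E'
def tilt(az,t,flip=1):  # tool z = -axis; axis leans t deg from vertical toward azimuth az; tool y horizontal
    a,t=np.radians(az),np.radians(t);d=np.array([np.sin(t)*np.cos(a),np.sin(t)*np.sin(a),np.cos(t)])
    y=np.array([np.sin(a),-np.cos(a),0])*flip;z=-d
    return np.stack([np.cross(y,z),y,z],1)
E
python3 - <<'E'
from h import *
p,M=plan([([.50,-.215,.36],tilt(89,35))]);print(M.round(3))
E
```

```text
[{"translation": [15.2, -28.3, 4.1], "twist": [2.8, -1.9, 8.9]}, {"translation": [10.8, -30.0, 5.1], "twist": [2.8, -1.9, 8.9]}, {"translation": [6.3, -31.2, 6.3], "twist": [2.9, -2.0, 9.0]}, {"translation": [1.5, -31.3, 7.7], "twist": [2.8, -1.9, 8.9]}, {"translation": [-3.0, -30.9, 9.3], "twist": [2.8, -1.9, 8.9]}, {"translation": [-7.3, -29.6, 11.0], "twist": [2.9, -1.9, 8.9]}, {"translation": [-11.4, -27.4, 12.7], "twist": [2.8, -1.9, 9.0]}, {"translation": [-15.1, -24.8, 14.4], "twist": [2.8, -2.0, 8.9]}, {"translation": [-18.1, -21.4, 16.1], "twist": [2.8, -1.9, 8.9]}, {"translation": [-20.6, -17.6, 17.8], "twist": [2.9, -1.9, 8.9]}]
[{"translation": [-22.4, -13.2, 19.2], "twist": [2.8, -1.9, 9.0]}, {"translation": [-23.4, -8.8, 20.5], "twist": [2.8, -1.9, 8.9]}]
[[ 0.015  1.    -0.01 ]
 [ 0.819 -0.018 -0.573]
 [-0.573  0.    -0.819]]
```

Request:
drive_tool --targets '[{"translation":[15,-28,4],"twist":[2.8,-1.9,8.9]},{"translation":[11,-30,5],"twist":[2.8,-1.9,8.9]},{"translation":[6,-31,6],"twist":[2.9,-2,9]},{"translation":[1.5,-31,7.5],"twist":[2.8,-1.9,8.9]},{"translation":[-3,-31,9],"twist":[2.8,-1.9,8.9]},{"translation":[-7,-29.5,11],"twist":[2.9,-1.9,8.9]},{"translation":[-11.5,-27.5,13],"twist":[2.8,-1.9,9]},{"translation":[-15,-25,14.5],"twist":[2.8,-2,8.9]},{"translation":[-18,-21.5,16],"twist":[2.8,-1.9,8.9]},{"translation":[-20.5,-17.5,18],"twist":[2.9,-1.9,8.9]}]'

```text
time: 7.22
position: [0.5069, -0.1516, 0.3663]
tcp_rot: [1.595, 2.203, -0.538]
ft_force: [-0.1, 0.3, 0.2]
opening: 0.401
grip_force: 0.0
```

Request:
drive_tool --targets '[{"translation":[-22.5,-13,19],"twist":[2.8,-1.9,9]},{"translation":[-23.5,-9,20.5],"twist":[2.8,-1.9,8.9]},{"translation":[0,0,0],"twist":[0,0,0]},{"translation":[0,0,0],"twist":[0,0,0]}]'

```text
time: 7.72
position: [0.4986, -0.2138, 0.359]
tcp_rot: [1.891, 1.863, -0.599]
ft_force: [-0.3, 0.3, -0.4]
opening: 0.397
grip_force: 0.0
```

```bash
python3 - <<'E'
from h import *
s=env.sense();print(s["position"],R.from_rotvec(s["tcp_rot"]).as_matrix().round(3).tolist(),s["q"].round(2))
im,W,K,T=cam("wrist");np.savez("/tmp/w2.npz",im=im,W=W,K=K,T=T)
cv2.imwrite("pics/w2.png",cv2.resize(im[:,:,::-1],(768,576)))
E
```

```text
[ 0.49855577 -0.21383156  0.35895304] [[0.011, 1.0, -0.013], [0.82, -0.016, -0.572], [-0.572, -0.005, -0.82]] [-0.41  0.4   1.65 -0.7   0.97 -0.02]
```

View pics/w2.png

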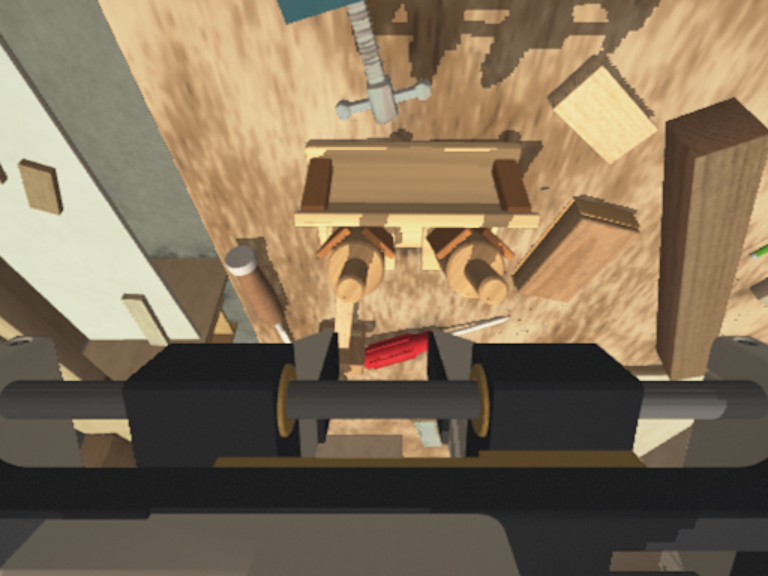

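The wrist view shows the two cradle feet, tenon tips at (350,288) and (491,290), in front of the cradle's back panel.

```bash
cat >> h.py <<'E'
def cfit(W,uv,az=89,t=35):
    """tip & shoulder discs of a leaning foot near pixel uv (tip pixel in 512x384)"""
    M=tilt(az,t);d=-M[:,2]
    tip=W[uv[1]-2:uv[1]+3,uv[0]-2:uv[0]+3].reshape(-1,3);e0=np.nanmedian(tip@d)
    o=np.nanmedian(tip,0);q=W.reshape(-1,3);q=q[np.linalg.norm(q-o,axis=1)<.08]
    out=[]
    for lo,hi,rad in((-.003,.003,.014),(-.054,-.046,.03)):
        e=q@d-e0;k=q[(e>lo)&(e<hi)];uvp=k@M[:,:2]
        k=k[np.hypot(*(uvp-(o@M[:,:2])).T)<rad]
        e=np.median(k@d);uvp=k@M[:,:2]
        (cx,cy),r=cv2.minEnclosingCircle((uvp*1000).astype(np.float32))
        n=np.linalg.svd(k-k.mean(0),full_matrices=False)[2][2];n*=np.sign(n[2])
        out.append((M[:,:2]@[cx/1000,cy/1000]+d*e,r,len(k),n))
    return out
E
python3 - <<'E'
from h import *
W=np.load("/tmp/w2.npz")["W"]
T=[]
for uv in((233,192),(327,193)):
    r=cfit(W,uv)
    for c,rad,n,nn in r:print(c.round(4),round(rad,1),n,"normal",nn.round(3))
    a=r[0][0]-r[1][0];print("axis",(a/np.linalg.norm(a)).round(3),np.linalg.norm(a).round(4));T.append(r[0][0])
v=T[1]-T[0];print("line az",np.degrees(np.arctan2(v[1],v[0])),np.linalg.norm(v))
E
```

```text
[ 0.4765 -0.3591  0.1479] 9.1 299 normal [0.005 0.595 0.804]
[ 0.4757 -0.3876  0.1069] 21.0 755 normal [0.012 0.575 0.818]
axis [0.017 0.57  0.821] 0.0499
[ 0.5623 -0.3609  0.1478] 9.2 307 normal [-0.002  0.602  0.799]
[ 0.5633 -0.3877  0.1058] 23.8 773 normal [0.004 0.58  0.815]
axis [-0.019  0.538  0.843] 0.0498
line az -1.191253279237185 0.08582907880863269
```

```bash
python3 - <<'E'
from h import *
M=tilt(88.8,35);d=-M[:,2]
tip=np.array([.5623,-.3609,.1478])
g=tip+.136*d+.0024*M[:,1]
print(g)
plan([(g+.08*d,M),(g,M,30)])
E
```

```text
[ 0.56633312 -0.28296097  0.25920468]
[{"translation": [0.7, 34.5, 20.5], "twist": [0.0, 0.0, 0.2]}, {"translation": [0.7, 34.5, 20.4], "twist": [0.0, -0.1, 0.2]}, {"translation": [0.0, 0.0, 26.7], "twist": [0.0, 0.0, 0.0]}, {"translation": [0.1, 0.0, 26.6], "twist": [0.0, 0.0, 0.0]}, {"translation": [0.0, 0.0, 26.7], "twist": [0.0, 0.0, 0.0]}]
```

Request:
drive_tool --targets '[{"translation":[0.7,34.5,20.5],"twist":[0,0,0.2]},{"translation":[0.7,34.5,20.5],"twist":[0,0,0.2]},{"translation":[0,0,0],"twist":[0,0,0]},{"translation":[0,0,26],"twist":[0,0,0]},{"translation":[0,0,27],"twist":[0,0,0]},{"translation":[0,0,27],"twist":[0,0,0]},{"translation":[0,0,0],"twist":[0,0,0]},{"translation":[0,0,0],"twist":[0,0,0]}]'

```text
time: 8.78
position: [0.5666, -0.2832, 0.2609]
tcp_rot: [1.896, 1.852, -0.596]
ft_force: [-0.1, -0.0, -0.2]
opening: 0.4
grip_force: 0.0
```

Request:
drive_tool --targets '[{"translation":[0,0,0],"twist":[0,0,0]},{"translation":[0,0,0],"twist":[0,0,0]},{"translation":[0,0,0],"twist":[0,0,0]},{"translation":[0,0,0],"twist":[0,0,0]},{"translation":[0,0,0],"twist":[0,0,0]}]' --claw 0

```text
time: 9.4
position: [0.566, -0.284, 0.2603]
tcp_rot: [1.898, 1.851, -0.599]
ft_force: [-5.2, 1.2, 6.5]
opening: 0.189
grip_force: 29.9
```

```bash
python3 - <<'E'
from h import *
s=env.sense();print(s["position"],R.from_rotvec(s["tcp_rot"]).as_matrix().round(3).tolist(),s["ft_torque"])
E
```

```text
[ 0.56604005 -0.28396723  0.26031672] [[0.02, 1.0, -0.014], [0.818, -0.025, -0.574], [-0.574, 0.0, -0.819]] [-0.00782789  1.01897357 -0.57575257]
```

Request:
drive_tool --targets '[{"translation":[0,0,-8],"twist":[0,0,0]},{"translation":[0,0,-14],"twist":[0,0,0]},{"translation":[0,0,-20],"twist":[0,0,0]},{"translation":[0,0,-20],"twist":[0,0,0]},{"translation":[0,0,-20],"twist":[0,0,0]},{"translation":[0,0,-20],"twist":[0,0,0]},{"translation":[0,0,-20],"twist":[0,0,0]},{"translation":[0,0,0],"twist":[0,0,0]}]'

```text
time: 10.4
position: [0.5686, -0.2129, 0.3614]
tcp_rot: [1.894, 1.85, -0.593]
ft_force: [-0.3, -0.5, -1.6]
opening: 0.19
grip_force: 29.9
```

```bash
python3 - <<'E'
from h import *
from scipy.optimize import minimize
A=np.array([(.4536,.1290),(.4632,.1750),(.5070,.1905),(.5422,.1600),(.4981,.1429)]);c=np.array([.4980,.1444])
def clr(x):
    P=x.reshape(2,2);d=[np.hypot(*(P[0]-P[1]))-.042]
    for i in range(2): d+=[np.hypot(*(P[i]-a))-.042 for a in A]+[.0485-np.hypot(*(P[i]-c))]
    return np.array(d)
r=minimize(lambda x:np.sum(np.exp(-clr(x)*2500)),[.532,.115,.489,.100],method="Nelder-Mead",options=dict(maxiter=20000,xatol=1e-6,fatol=1e-9))
print(r.x.reshape(2,2).round(4),np.sort(clr(r.x))[:6].round(4))
s=env.sense();print(s["position"],s["q"].round(2))
E=r.x[:2]
off=down(-70)[:,1]*.0024
M=down(-70)
print("target TCP (yaw-70)",(E+off[:2]).round(4))
g=np.array([*(E+off[:2]),0])
plan([([.50,-.12,.45],down(-20)),([g[0]+.01,.05,.45],M),([g[0],g[1],.40],M)])
E
```

```text
[[0.533  0.1149]
 [0.489  0.0993]] [0.0025 0.0025 0.0027 0.0027 0.0041 0.0042]
[ 0.56857392 -0.21294689  0.36144437] [-0.36  0.51  1.45 -0.67  1.06 -0.03]
target TCP (yaw-70) [0.5338 0.1126]
[{"translation": [5.9, -17.5, -31.3], "twist": [1.5, 8.7, 4.5]}, {"translation": [9.2, -19.0, -29.7], "twist": [1.5, 8.6, 4.5]}, {"translation": [11.9, -20.5, -27.6], "twist": [1.5, 8.7, 4.5]}, {"translation": [14.2, -22.2, -25.0], "twist": [1.5, 8.7, 4.6]}, {"translation": [35.0, -3.4, 0.0], "twist": [0.0, 0.0, 10.0]}, {"translation": [33.8, -9.5, 0.0], "twist": [0.0, 0.0, 10.0]}, {"translation": [31.6, -15.1, 0.0], "twist": [0.0, 0.0, 10.0]}, {"translation": [28.6, -20.5, 0.0], "twist": [0.0, 0.0, 10.0]}, {"translation": [24.6, -25.1, 0.0], "twist": [0.0, 0.0, 10.0]}, {"translation": [6.0, -31.1, 25.0], "twist": [0.0, 0.0, 0.0]}]
[{"translation": [6.0, -31.1, 25.0], "twist": [0.0, 0.0, 0.0]}]
```

Request:
drive_tool --targets '[{"translation":[6,-17.5,-31.5],"twist":[1.5,8.7,4.5]},{"translation":[9,-19,-29.5],"twist":[1.5,8.6,4.5]},{"translation":[12,-20.5,-27.5],"twist":[1.5,8.7,4.5]},{"translation":[14,-22,-25],"twist":[1.5,8.7,4.6]},{"translation":[35,-3.5,0],"twist":[0,0,10]},{"translation":[34,-9.5,0],"twist":[0,0,10]},{"translation":[31.5,-15,0],"twist":[0,0,10]},{"translation":[28.5,-20.5,0],"twist":[0,0,10]},{"translation":[24.5,-25,0],"twist":[0,0,10]},{"translation":[0,0,0],"twist":[0,0,0]}]'

```text
time: 11.65
position: [0.5444, 0.0501, 0.4475]
tcp_rot: [-3.092, -0.545, 0.007]
ft_force: [-0.4, 0.1, -1.7]
opening: 0.188
grip_force: 30.0
```

Request:
drive_tool --targets '[{"translation":[0,-25,0],"twist":[0,0,0]},{"translation":[0,0,0],"twist":[0,0,0]},{"translation":[0,0,0],"twist":[0,0,0]}]'

```text
time: 12.02
position: [0.5357, 0.0711, 0.4482]
tcp_rot: [-3.093, -0.542, 0.005]
ft_force: [-0.8, -0.1, -1.0]
opening: 0.188
grip_force: 30.0
```

```bash
python3 - <<'E'
from h import *
s=env.sense();p=s["position"];print(p,s["q"].round(2),s["ft_force"].round(1));print(R.from_rotvec(s["tcp_rot"]).as_matrix().round(3).tolist())
im,W,K,T=cam("wrist");np.savez("/tmp/w3.npz",im=im,W=W,K=K,T=T)
for t in tenons(W):print(np.round(t,4))
print(rim(W))
i2,W2,K2,T2=cam("side");np.savez("/tmp/s3.npz",im=i2,W=W2)
cv2.imwrite("pics/w3.png",np.hstack([im[:,56:456,::-1],i2[20:404,60:460,::-1]]))
# tilt of held foot from side view points
q=W2.reshape(-1,3);q=q[(np.hypot(q[:,0]-p[0],q[:,1]-p[1])<.04)&(q[:,2]<p[2]-.19)&(q[:,2]>p[2]-.29)]
for lo in np.arange(p[2]-.275,p[2]-.18,.015):
    k=q[(q[:,2]>=lo)&(q[:,2]<lo+.015)]
    if len(k)>5:print(round(lo-p[2],3),len(k),((k[:,0].max()+k[:,0].min())/2).round(4),k[:,1].min().round(4),np.ptp(k[:,0]).round(4))
E
```

```text
[0.53572563 0.07107036 0.4482461 ] [-0.01  0.34  1.4   0.    1.4   1.21] [-0.8 -0.1 -1. ]
[[0.94, 0.34, -0.004], [0.34, -0.94, 0.0], [-0.003, -0.002, -1.0]]
[5.4150e-01 1.6070e-01 1.4020e-01 9.0515e+00 5.4200e-01 1.6040e-01
 1.7600e+02 1.4800e+02]
[5.062e-01 1.914e-01 1.400e-01 9.113e+00 5.068e-01 1.909e-01 1.400e+02
 1.690e+02]
[4.9770e-01 1.4390e-01 1.4000e-01 9.0674e+00 4.9800e-01 1.4340e-01
 1.8000e+02 1.9100e+02]
[4.6250e-01 1.7580e-01 1.4010e-01 9.1174e+00 4.6320e-01 1.7540e-01
 1.4400e+02 2.1000e+02]
[4.5620e-01 1.3050e-01 1.3950e-01 7.9514e+00 4.5860e-01 1.3090e-01
 1.8200e+02 2.2500e+02]
(array([0.49759657, 0.1450007 ]), np.float64(0.07112153890919926), 651, np.float64(0.07109551336975278))Traceback (most recent call last):
  File "<stdin>", line 7, in <module>
    return _nx.concatenate(arrs, 1, dtype=dtype, casting=casting)
           ~~~~~~~~~~~~~~~^^^^^^^^^^^^^^^^^^^^^^^^^^^^^^^^^^^^^^^
ValueError: all the input array dimensions except for the concatenation axis must match exactly, but along dimension 0, the array at index 0 has size 384 and the array at index 1 has size 364
```

```bash
python3 - <<'E'
from h import *
a=np.load("/tmp/w3.npz")["im"];b=np.load("/tmp/s3.npz")["im"];W2=np.load("/tmp/s3.npz")["W"]
cv2.imwrite("pics/w3.png",np.hstack([a[:,56:456,::-1],b[:,60:460,::-1]]))
p=env.sense()["position"]
q=W2.reshape(-1,3);q=q[(np.hypot(q[:,0]-p[0],q[:,1]-p[1])<.05)&(q[:,2]<p[2]-.17)&(q[:,2]>p[2]-.3)]
for lo in np.arange(p[2]-.285,p[2]-.17,.012):
    k=q[(q[:,2]>=lo)&(q[:,2]<lo+.012)]
    if len(k)>5:print(round(lo-p[2],3),len(k),((k[:,0].max()+k[:,0].min())/2).round(4),k[:,1].min().round(4),np.ptp(k[:,0]).round(4),k[:,2].min().round(4))
E
```

```text
-0.273 29 0.5356 0.0509 0.035 0.1783
-0.261 72 0.536 0.0493 0.0403 0.1874
-0.249 76 0.5364 0.0488 0.0403 0.1993
-0.237 80 0.5362 0.0477 0.0399 0.2116
-0.225 74 0.5363 0.0489 0.0396 0.2233
-0.213 75 0.5366 0.0471 0.0392 0.2355
-0.201 83 0.5367 0.0477 0.0389 0.2473
-0.189 100 0.5374 0.05 0.0396 0.2596
-0.177 29 0.5352 0.0509 0.0317 0.2713
```

View pics/w3.png

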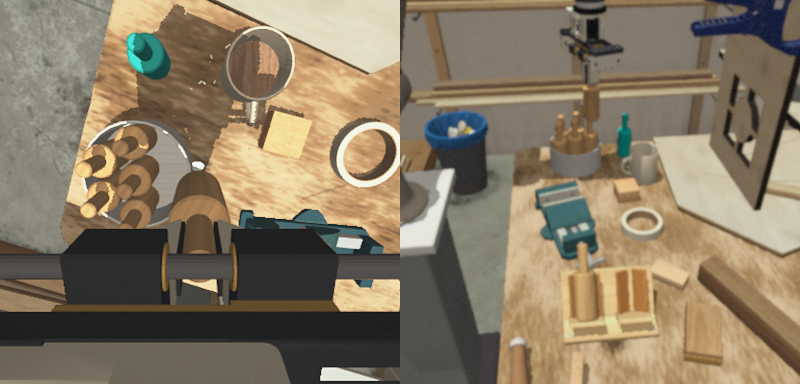

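The left half shows the wrist view: the held foot hangs at (195,215) beside the can, at (140,175). The right half shows the side view: foot_6 hangs upright at (592,100) and the cradle still holds foot_7. I fit the held foot in the wrist camera.

```bash
cat >> h.py <<'E'
def held(W,zr=(.195,.268)):
    """axis of the held body in tool coords: x,y at fingertip height .178 and at .27, from wrist depth"""
    from scipy.optimize import least_squares
    s=env.sense();M=R.from_rotvec(s["tcp_rot"]).as_matrix();q=(W.reshape(-1,3)-s["position"])@M
    q=q[(q[:,2]>zr[0])&(q[:,2]<zr[1])&(np.hypot(q[:,0],q[:,1])<.04)]
    def f(x):
        d=np.array([x[2],x[3],1.]);d/=np.linalg.norm(d);v=q-np.array([x[0],x[1],.23]);return np.linalg.norm(v-np.outer(v@d,d),axis=1)-.021
    r=least_squares(f,[0,0,0,0],loss="soft_l1",f_scale=.0007)
    x=r.x;print("held n",len(q),"rms",np.sqrt(np.median(r.fun**2)).round(5),"tool xy at bottom",(x[:2]+x[2:]*.045).round(4),"top",(x[:2]-x[2:]*.045).round(4),"tilt deg",np.degrees(x[2:]).round(1))
    return x
E
python3 - <<'E'
from h import *
W=np.load("/tmp/w3.npz")["W"]
held(W)
s=env.sense();M=R.from_rotvec(s["tcp_rot"]).as_matrix();q=(W.reshape(-1,3)-s["position"])@M
q=q[(np.hypot(q[:,0]-.01,q[:,1])<.03)&(q[:,2]>.15)&(q[:,2]<.3)]
print(q.min(0),q.max(0),np.histogram(q[:,2],np.arange(.15,.3,.01)))
E
```

```text
held n 935 rms 9e-05 tool xy at bottom [0.0021 0.0012] top [0.0027 0.0019] tilt deg [-0.3 -0.4]
[ 0.0035473  -0.02255154  0.15003127] [0.02404213 0.02684463 0.26407166] (array([ 511,  528,  282, 1281,  214,  182,  161,  131,  123,  115,   89,
         30,    0,    0]), array([0.15, 0.16, 0.17, 0.18, 0.19, 0.2 , 0.21, 0.22, 0.23, 0.24, 0.25,
       0.26, 0.27, 0.28, 0.29]))
```

Request:
drive_tool --targets '[{"translation":[5,-22,0],"twist":[0,0,0]},{"translation":[5,-22,0],"twist":[0,0,0]},{"translation":[0,0,30],"twist":[0,0,0]},{"translation":[0,0,30],"twist":[0,0,0]},{"translation":[0,0,0],"twist":[0,0,0]},{"translation":[0,0,0],"twist":[0,0,0]}]'

```text
time: 12.88
position: [0.5303, 0.1165, 0.3896]
tcp_rot: [-3.093, -0.541, 0.002]
ft_force: [1.7, 0.9, -1.9]
opening: 0.192
grip_force: 30.0
```

```bash
cat >> h.py <<'E'
def check(E,ref=None):
    """tool-frame shift (mm) needed to bring held body's bottom over the slot; slot E re-based on the fresh tenon readings"""
    s=env.sense();p=s["position"];M=R.from_rotvec(s["tcp_rot"]).as_matrix()
    im,W,K,T=cam("wrist");np.savez("/tmp/w.npz",im=im,W=W,K=K,T=T)
    x=held(W)
    tn=np.array([t[:4] for t in tenons(W,.136)])
    for t in tn:print(t.round(4))
    print(rim(W))
    b=p+M@np.array([*(x[:2]+x[2:]*.045),.27])
    print("bottom",b.round(4),"shift mm",((M.T@(np.array([*E,b[2]])-b))*1000).round(1))
E
python3 - <<'E'
from h import *
s=env.sense();print(s["position"],s["ft_force"])
check([.5326,.1158])
E
```

```text
[0.53034203 0.11646765 0.38961043] [ 1.67127651  0.86304704 -1.89457095]
held n 1186 rms 0.00202 tool xy at bottom [ 0.0009 -0.0219] top [0.003 0.012] tilt deg [ -1.3 -21.6]
[0.5419 0.1606 0.1402 9.0551]
[ 0.5417  0.12    0.1413 18.5741]
[0.5063 0.1911 0.1401 9.0522]
[0.4977 0.1437 0.1401 8.9811]
(array([0.49763775, 0.1451665 ]), np.float64(0.07115327034184711), 719, np.float64(0.07119583197660057))
bottom [0.5233 0.1377 0.1196] shift mm [ 1.3 23.8 -0. ]
```

Request:
drive_tool --targets '[{"translation":[0,0,20],"twist":[0,0,0]},{"translation":[0,0,20],"twist":[0,0,0]},{"translation":[0,0,15],"twist":[0,0,0]},{"translation":[0,0,15],"twist":[0,0,0]},{"translation":[0,0,0],"twist":[0,0,0]}]'

```text
time: 13.55
position: [0.5294, 0.1169, 0.3176]
tcp_rot: [-3.093, -0.542, 0.008]
ft_force: [-0.1, -0.8, -0.8]
opening: 0.188
grip_force: 30.0
```

Request:
drive_tool --targets '[{"translation":[0,0,15],"twist":[0,0,0]},{"translation":[0,0,14],"twist":[0,0,0]},{"translation":[0,0,8],"twist":[0,0,0]},{"translation":[0,0,0],"twist":[0,0,0]},{"translation":[0,0,0],"twist":[0,0,0]}]'

```text
time: 14.18
position: [0.5297, 0.117, 0.2817]
tcp_rot: [-3.093, -0.542, 0.004]
ft_force: [-0.2, 0.3, -0.7]
opening: 0.19
grip_force: 30.0
```

Request:
drive_tool --targets '[{"translation":[0,0,2],"twist":[0,0,0]},{"translation":[0,0,2],"twist":[0,0,0]},{"translation":[0,0,1],"twist":[0,0,0]},{"translation":[0,0,0],"twist":[0,0,0]},{"translation":[0,0,0],"twist":[0,0,0]}]'

```text
time: 14.8
position: [0.5295, 0.117, 0.2765]
tcp_rot: [-3.093, -0.542, 0.005]
ft_force: [-0.1, 0.7, -0.6]
opening: 0.189
grip_force: 30.0
```

Request:
drive_tool --targets '[{"translation":[0,0,1],"twist":[0,0,0]},{"translation":[0,0,0.5],"twist":[0,0,0]},{"translation":[0,0,0],"twist":[0,0,0]},{"translation":[0,0,0],"twist":[0,0,0]}]'

```text
time: 15.3
position: [0.5295, 0.117, 0.275]
tcp_rot: [-3.093, -0.542, 0.005]
ft_force: [-0.1, 0.6, -0.9]
opening: 0.194
grip_force: 30.0
```

Request:
drive_tool --targets '[{"translation":[0,0,1],"twist":[0,0,0]},{"translation":[0,0,0.5],"twist":[0,0,0]},{"translation":[0,0,0],"twist":[0,0,0]},{"translation":[0,0,0],"twist":[0,0,0]}]'

```text
time: 15.8
position: [0.5296, 0.1171, 0.2749]
tcp_rot: [-3.093, -0.542, 0.002]
ft_force: [-2.8, 0.2, 10.3]
opening: 0.191
grip_force: 30.0
```

Request:
drive_tool --targets '[{"translation":[0,0,-1],"twist":[0,0,0]},{"translation":[0,0,0],"twist":[0,0,0]},{"translation":[0,0,-10],"twist":[0,0,0]},{"translation":[0,0,-40],"twist":[0,0,0]},{"translation":[-40,0,-40],"twist":[0,0,0]},{"translation":[-40,0,-45],"twist":[0,0,0]},{"translation":[0,0,0],"twist":[0,0,0]},{"translation":[0,0,0],"twist":[0,0,0]}]' --claw 0.4

```text
time: 16.8
position: [0.4547, 0.0897, 0.4098]
tcp_rot: [-3.093, -0.541, 0.004]
ft_force: [0.7, 0.0, -0.1]
opening: 0.399
grip_force: 0.0
```

```bash
python3 - <<'E'
from h import *
from scipy.optimize import minimize
im,W,K,T=cam("wrist")
t=np.array([t[:4] for t in tenons(W)]);print(t.round(4));c,r_,_,_=rim(W);print(c,r_)
A=t[:,:2]
def clr(P):return np.r_[np.hypot(*(A-P).T)-.042,.0485-np.hypot(*(P-c))]
r=minimize(lambda x:np.sum(np.exp(-clr(x)*2500)),[.489,.100],method="Nelder-Mead",options=dict(xatol=1e-6,fatol=1e-9))
print("F",r.x.round(4),np.sort(clr(r.x))[:5].round(4))
cv2.imwrite("pics/w4.png",im[:,:,::-1])
M=tilt(88.8,35);d=-M[:,2];tip=np.array([.4765,-.3591,.1479]);g=tip+.136*d+.001*M[:,1]
plan([([.47,.02,.43],down(-25)),(g+.10*d,M),(g,M,28)])
E
```

```text
[[0.5415 0.1605 0.1401 8.9325]
 [0.5062 0.1912 0.1401 8.9875]
 [0.5311 0.117  0.1402 8.8733]
 [0.4975 0.1436 0.1401 9.0433]
 [0.4625 0.1755 0.1401 9.0998]
 [0.4528 0.1296 0.14   9.0563]]
[0.49723938 0.14495631] 0.0710341873389309
F [0.4881 0.1   ] [0.0026 0.0026 0.004  0.0043 0.0378]
[{"translation": [-1.9, 14.1, -4.2], "twist": [0.0, 0.0, -9.0]}, {"translation": [-4.1, 13.7, -4.2], "twist": [-0.1, 0.0, -9.1]}, {"translation": [-6.3, 12.8, -4.2], "twist": [0.0, 0.1, -9.0]}, {"translation": [-8.1, 11.7, -4.2], "twist": [-0.1, 0.0, -9.0]}, {"translation": [-9.9, 10.3, -4.2], "twist": [0.0, 0.0, -9.0]}, {"translation": [-43.3, 22.5, 17.8], "twist": [-1.5, -6.9, -4.6]}, {"translation": [-42.5, 18.6, 23.4], "twist": [-1.4, -6.9, -4.6]}, {"translation": [-40.6, 14.5, 28.9], "twist": [-1.5, -6.9, -4.6]}, {"translation": [-37.8, 10.6, 33.9], "twist": [-1.5, -6.9, -4.7]}, {"translation": [-34.2, 6.7, 38.5], "twist": [-1.4, -6.9, -4.6]}]
[{"translation": [0.0, 0.0, 25.0], "twist": [0.0, 0.0, 0.0]}, {"translation": [0.0, 0.0, 25.0], "twist": [0.0, 0.0, 0.0]}, {"translation": [0.0, 0.0, 25.0], "twist": [0.0, 0.0, 0.0]}, {"translation": [0.0, 0.0, 25.0], "twist": [0.0, 0.0, 0.0]}]
```

Request:
drive_tool --targets '[{"translation":[-2,14,-4],"twist":[0,0,-9]},{"translation":[-4,13.5,-4],"twist":[0,0,-9]},{"translation":[-6.5,13,-4],"twist":[0,0,-9]},{"translation":[-8,11.5,-4],"twist":[0,0,-9]},{"translation":[-10,10.5,-4],"twist":[0,0,-9]},{"translation":[-43.5,22.5,18],"twist":[-1.5,-6.9,-4.6]},{"translation":[-42.5,18.5,23.5],"twist":[-1.5,-6.9,-4.6]},{"translation":[-40.5,14.5,29],"twist":[-1.5,-6.9,-4.6]},{"translation":[-38,10.5,34],"twist":[-1.5,-6.9,-4.7]},{"translation":[-34,6.5,38.5],"twist":[-1.5,-6.9,-4.6]}]'

```text
time: 18.1
position: [0.4795, -0.2253, 0.3376]
tcp_rot: [1.89, 1.859, -0.602]
ft_force: [-0.4, -0.1, 0.6]
opening: 0.398
grip_force: 0.0
```

Request:
drive_tool --targets '[{"translation":[0,0,0],"twist":[0,0,0]},{"translation":[0,0,0],"twist":[0,0,0]}]'

```text
time: 18.35
position: [0.4792, -0.2236, 0.3387]
tcp_rot: [1.897, 1.857, -0.598]
ft_force: [0.0, -0.2, 0.8]
opening: 0.4
grip_force: 0.0
```

```bash
python3 - <<'E'
from h import *
M=tilt(88.8,35);d=-M[:,2]
im,W,K,T=cam("wrist")
Q=np.array([.4765,-.3591,.1479]);q=np.linalg.inv(T)@[*Q,1];uv=(K@q[:3])/q[2];uv=uv[:2].round().astype(int);print(uv)
r=cfit(W,uv,az=88.8)
for c,rad,n,nn in r:print(c.round(4),round(rad,1),n,nn.round(3))
tip=r[0][0] if abs(r[0][1]-9)<.6 else Q
g=tip+.136*d+.0015*M[:,0];print(g)
plan([(g+.09*d,M),(g,M,28)])
E
```

```text
[254 205]
[ 0.4765 -0.3591  0.1478] 9.1 358 [0.014 0.598 0.801]
[ 0.4759 -0.3854  0.1054] 23.3 859 [0.013 0.58  0.814]
[ 0.47819193 -0.27987905  0.25831936]
[{"translation": [0.2, 0.1, 8.9], "twist": [-0.1, -0.1, 0.0]}, {"translation": [0.0, 0.0, 22.5], "twist": [0.0, 0.0, 0.0]}, {"translation": [0.0, 0.0, 22.5], "twist": [0.0, 0.0, 0.0]}, {"translation": [0.0, -0.1, 22.5], "twist": [0.0, 0.0, 0.0]}, {"translation": [0.0, 0.0, 22.5], "twist": [0.0, 0.0, 0.0]}]
```

Request:
drive_tool --targets '[{"translation":[0,0,9],"twist":[0,0,0]},{"translation":[0,0,22.5],"twist":[0,0,0]},{"translation":[0,0,22.5],"twist":[0,0,0]},{"translation":[0,0,22.5],"twist":[0,0,0]},{"translation":[0,0,21.5],"twist":[0,0,0]},{"translation":[0,0,0],"twist":[0,0,0]},{"translation":[0,0,0],"twist":[0,0,0]}]'

```text
time: 19.27
position: [0.4779, -0.2799, 0.2602]
tcp_rot: [1.894, 1.855, -0.597]
ft_force: [0.1, -0.4, -0.2]
opening: 0.399
grip_force: 0.0
```

Request:
drive_tool --targets '[{"translation":[0,0,0],"twist":[0,0,0]},{"translation":[0,0,0],"twist":[0,0,0]},{"translation":[0,0,0],"twist":[0,0,0]},{"translation":[0,0,0],"twist":[0,0,0]},{"translation":[0,0,0],"twist":[0,0,0]}]' --claw 0

```text
time: 19.9
position: [0.4776, -0.2799, 0.2603]
tcp_rot: [1.895, 1.854, -0.598]
ft_force: [-3.1, 3.9, 5.4]
opening: 0.19
grip_force: 30.0
```

Request:
drive_tool --targets '[{"translation":[0,0,-8],"twist":[0,0,0]},{"translation":[0,0,-14],"twist":[0,0,0]},{"translation":[0,0,-20],"twist":[0,0,0]},{"translation":[0,0,-20],"twist":[0,0,0]},{"translation":[0,0,-20],"twist":[0,0,0]},{"translation":[0,0,-20],"twist":[0,0,0]},{"translation":[0,0,-20],"twist":[0,0,0]},{"translation":[0,0,0],"twist":[0,0,0]}]'

```text
time: 20.9
position: [0.4795, -0.2088, 0.3616]
tcp_rot: [1.892, 1.854, -0.594]
ft_force: [0.5, -1.6, -1.3]
opening: 0.189
grip_force: 30.0
```

```bash
python3 - <<'E'
from h import *
print(env.sense()["position"])
M=down(-70)
plan([([.48,-.12,.45],down(-20)),([.49,.045,.45],M)])
E
```

```text
[ 0.47948528 -0.20880259  0.36164419]
[{"translation": [5.5, -0.2, -30.8], "twist": [1.5, 8.7, 4.6]}, {"translation": [10.0, -1.7, -29.7], "twist": [1.5, 8.6, 4.5]}, {"translation": [14.2, -3.3, -27.7], "twist": [1.5, 8.7, 4.6]}, {"translation": [17.8, -5.4, -25.2], "twist": [1.5, 8.7, 4.5]}, {"translation": [26.4, -7.8, 0.0], "twist": [0.0, 0.0, 8.3]}, {"translation": [25.0, -11.6, 0.0], "twist": [0.0, 0.0, 8.4]}, {"translation": [23.1, -15.1, 0.0], "twist": [0.0, 0.0, 8.3]}, {"translation": [20.6, -18.2, 0.0], "twist": [0.0, 0.0, 8.3]}, {"translation": [17.8, -21.1, 0.1], "twist": [0.0, 0.0, 8.4]}, {"translation": [14.5, -23.4, 0.0], "twist": [0.0, 0.0, 8.3]}]
```

Request:
drive_tool --targets '[{"translation":[5.5,0,-31],"twist":[1.5,8.7,4.6]},{"translation":[10,-2,-29.5],"twist":[1.5,8.6,4.5]},{"translation":[14,-3,-27.5],"twist":[1.5,8.7,4.6]},{"translation":[18,-5.5,-25],"twist":[1.5,8.7,4.5]},{"translation":[26.5,-8,0],"twist":[0,0,8.3]},{"translation":[25,-11.5,0],"twist":[0,0,8.4]},{"translation":[23,-15,0],"twist":[0,0,8.3]},{"translation":[20.5,-18,0],"twist":[0,0,8.3]},{"translation":[18,-21,0],"twist":[0,0,8.4]},{"translation":[14.5,-23.5,0],"twist":[0,0,8.3]}]'

```text
time: 22.15
position: [0.4907, 0.0444, 0.4475]
tcp_rot: [-3.094, -0.535, 0.007]
ft_force: [0.9, -0.6, -1.1]
opening: 0.188
grip_force: 30.0
```

Request:
drive_tool --targets '[{"translation":[0,0,0],"twist":[0,0,0]},{"translation":[0,0,0],"twist":[0,0,0]},{"translation":[0,0,0],"twist":[0,0,0]}]'

```text
time: 22.52
position: [0.4908, 0.0427, 0.4478]
tcp_rot: [-3.092, -0.543, 0.007]
ft_force: [-0.0, -0.8, -1.3]
opening: 0.19
grip_force: 30.0
```

```bash
python3 - <<'E'
from h import *
s=env.sense();print(s["position"],s["ft_force"].round(1),R.from_rotvec(s["tcp_rot"]).as_matrix().round(3).tolist())
check([.4881,.1000])
E
```

```text
[0.49077702 0.04269404 0.44777264] [-0.  -0.8 -1.3] [[0.94, 0.341, -0.004], [0.341, -0.94, 0.001], [-0.004, -0.002, -1.0]]
held n 959 rms 9e-05 tool xy at bottom [0.0019 0.0017] top [0.0022 0.002 ] tilt deg [-0.1 -0.2]
[0.5414 0.1607 0.1402 9.0571]
[0.5062 0.1911 0.1401 9.0792]
[0.531  0.1169 0.1401 8.9332]
[0.4973 0.1435 0.1402 8.8989]
[0.4626 0.1757 0.1402 9.0696]
[0.4531 0.1294 0.1402 8.9308]
(array([0.49731252, 0.14481581]), np.float64(0.07110887949254809), 886, np.float64(0.07122801811597027))
bottom [0.4919 0.042  0.1778] shift mm [ 16.1 -55.8   0.1]
```

Request:
drive_tool --targets '[{"translation":[5.5,-18.5,0],"twist":[0,0,0]},{"translation":[5.5,-18.5,0],"twist":[0,0,0]},{"translation":[5.5,-18.2,0],"twist":[0,0,0]},{"translation":[0,0,20],"twist":[0,0,0]},{"translation":[0,0,20],"twist":[0,0,0]},{"translation":[0,0,20],"twist":[0,0,0]},{"translation":[0,0,0],"twist":[0,0,0]},{"translation":[0,0,0],"twist":[0,0,0]}]'

```text
time: 23.58
position: [0.4876, 0.1008, 0.3888]
tcp_rot: [-3.093, -0.542, 0.004]
ft_force: [0.2, 0.6, -1.6]
opening: 0.193
grip_force: 30.0
```

```bash
python3 - <<'E'
from h import *
s=env.sense();p=s["position"];M=R.from_rotvec(s["tcp_rot"]).as_matrix();b=p+M@[.0019,.0017,.27]
print(p,b.round(4),((M.T@([.4881,.1,b[2]]-b))*1000).round(1))
E
```

```text
[0.48757243 0.10075078 0.38881086] [0.4891 0.1002 0.1188] [-1.  -0.2  0. ]
```

Request:
drive_tool --targets '[{"translation":[-0.5,0,20],"twist":[0,0,0]},{"translation":[0,0,20],"twist":[0,0,0]},{"translation":[0,0,15],"twist":[0,0,0]},{"translation":[0,0,15],"twist":[0,0,0]},{"translation":[0,0,0],"twist":[0,0,0]}]'

```text
time: 24.2
position: [0.4866, 0.1009, 0.3181]
tcp_rot: [-3.092, -0.543, 0.007]
ft_force: [0.1, -0.4, -1.3]
opening: 0.186
grip_force: 30.0
```

Request:
drive_tool --targets '[{"translation":[0,0,15],"twist":[0,0,0]},{"translation":[0,0,14],"twist":[0,0,0]},{"translation":[0,0,8],"twist":[0,0,0]},{"translation":[0,0,0],"twist":[0,0,0]},{"translation":[0,0,0],"twist":[0,0,0]}]'

```text
time: 24.82
position: [0.4866, 0.1011, 0.2814]
tcp_rot: [-3.092, -0.543, 0.005]
ft_force: [-0.8, 0.3, -2.2]
opening: 0.19
grip_force: 30.0
```

```bash
python3 - <<'E'
from h import *
s=env.sense();p=s["position"];M=R.from_rotvec(s["tcp_rot"]).as_matrix();b=p+M@[.0019,.0017,.27]
print(p,b.round(4),((M.T@([.4881,.1,b[2]]-b))*1000).round(1))
E
```

```text
[0.48655098 0.10108049 0.28140588] [0.488  0.1005 0.0114] [-0.1  0.5 -0. ]
```

Request:
drive_tool --targets '[{"translation":[0,0,2],"twist":[0,0,0]},{"translation":[0,0,2],"twist":[0,0,0]},{"translation":[0,0,1.5],"twist":[0,0,0]},{"translation":[0,0,0],"twist":[0,0,0]},{"translation":[0,0,0],"twist":[0,0,0]}]'

```text
time: 25.45
position: [0.4864, 0.1011, 0.2762]
tcp_rot: [-3.092, -0.543, 0.004]
ft_force: [-2.6, -0.3, 5.8]
opening: 0.191
grip_force: 30.0
```

Request:
drive_tool --targets '[{"translation":[0,0,0.7],"twist":[0,0,0]},{"translation":[0,0,0],"twist":[0,0,0]},{"translation":[0,0,0],"twist":[0,0,0]}]'

```text
time: 25.82
position: [0.4865, 0.1011, 0.2762]
tcp_rot: [-3.092, -0.543, 0.003]
ft_force: [-2.9, -0.6, 10.9]
opening: 0.189
grip_force: 30.0
```

Floor reached. I release, withdraw and check.

Request:
drive_tool --targets '[{"translation":[0,0,-1],"twist":[0,0,0]},{"translation":[0,0,0],"twist":[0,0,0]},{"translation":[0,0,-10],"twist":[0,0,0]},{"translation":[0,0,-40],"twist":[0,0,0]},{"translation":[-30,0,-40],"twist":[0,0,0]},{"translation":[-30,0,-45],"twist":[0,0,0]},{"translation":[0,0,0],"twist":[0,0,0]},{"translation":[0,0,0],"twist":[0,0,0]}]' --claw 0.4

```text
time: 26.82
position: [0.4304, 0.0804, 0.4111]
tcp_rot: [-3.092, -0.543, 0.005]
ft_force: [0.3, -0.4, -0.7]
opening: 0.401
grip_force: 0.0
```

```bash
python3 - <<'E'
from h import *
im,W,K,T=cam("wrist")
for t in tenons(W):print(np.round(t[:4],4))
print(rim(W))
i2,_,_,_=cam("side")
cv2.imwrite("pics/end.png",np.hstack([im[:,:400,::-1],i2[:,60:460,::-1]]))
E
```

```text
[0.5415 0.1602 0.1401 9.0352]
[0.5063 0.1912 0.1401 9.1046]
[0.531  0.117  0.1401 8.9137]
[0.4973 0.1434 0.1401 8.973 ]
[0.4624 0.1755 0.1401 8.8906]
[0.4878 0.1005 0.1401 8.9687]
[0.4528 0.1294 0.1401 9.0523]
(array([0.49711057, 0.14486612]), np.float64(0.07102223230528913), 1302, np.float64(0.07113967866275403))
```

View pics/end.png

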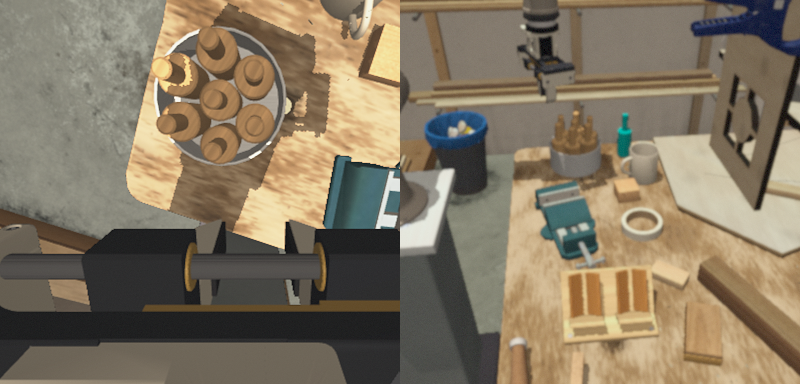

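The wrist view shows all seven feet upright in the can around (220,95), with all tenon tops at 0.140 m. The side view shows the cradle empty at (608,303) and the bystanders where they were.

```bash
python3 -c "
from station import env
print(env.hand_in())"
```

```text
the job is handed in; nothing more can be done
None
```

All seven feet stand upright on the can's floor with tenons up: the stray is in the middle and the two cradle feet are in the ring. The last camera check showed the can within about 1 mm of where it started and the bystanders in place, and the job was handed in at about 27 s.

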